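# Press a sample board home in the test jig with its trigger clamp

### The job

The green sample board lies in the card guides of the test jig, not yet plugged in: squeeze the clamp's black sprung trigger towards its orange fixed grip, stroke after stroke, to walk the jaw onto the board and press it fully home in the edge socket, and stop as soon as it goes solid, because the board cracks if the jaw presses with more than 25 N. Then press the release tab down and keep it down until the jaw has run all the way back, so that the board stays plugged in with no load on it. Do not touch the board, nor push the jaw or its bar by hand, and leave the other things on the bench where they are.

Things in the scene. Friction and masses are not known exactly. Their poses are not given: they have to be found in the camera images.
- clamp_jig: test jig, bolted down: aluminium plate 250 x 84 x 10 mm with an orange ratchet bar-clamp head. Own x runs along the clamp bar from head to socket (the way the jaw presses), z up; origin on the bench under the trigger's pivot (pivot z 55). In its frame, mm: head x -60 to 40, y +-13, up to z 68; fixed grip x -27 to -7, y +-11, upright to z 117; card guides x 54 to 133, up to z 30
- grip_back (a point): rear face of the fixed grip (away from the trigger), in the jig's frame x -27, y 0, z 100 mm
- trigger_front (a point): front of the trigger's bulge, where to pull, on the side away from the fixed grip: in the jig's frame at rest x 33, y 0, z 91 mm (60 mm in front of the grip's rear face), fully squeezed about x 10, z 100 (37 mm). The trigger is a black bar 20 mm wide that stands out of the head (top z 68) to about z 112 mm
- clamp_trigger (a joint): trigger, rad: 0 at rest, 0.56 fully squeezed. Its spring returns it, 2 to 3 N at the bulge. A full squeeze walks the bar 8 mm (two teeth of 4 mm; the first 0.1 rad only drops the drive pawl into the teeth). The lever doubles the force, but rubbing and the springs take part of it: fingers squeezing with 17 N stall at about 12 to 18 N at the jaw, with 30 N at about 30 N
- clamp_bar: toothed steel bar 12 mm wide, z 20 to 33 mm, with a black end stop at its rear (x -88) and the jaw at its front; origin that of the jig moved along the jig's x by the bar's travel: 0 fully back, 52 mm at most. A pawl holds every tooth gained (about 3, 7, 11 ... mm); a return spring runs the bar back to 0 at about 50 mm/s while the release tab is down and the trigger free
- jaw_pad: the jaw: steel and rubber pressure pad 28 mm wide, z 16 to 36 mm above the bench, on the front end of the bar, sprung with 9 N per mm and 6 mm of give; its origin is that of the bar, less its give
- jaw_face (a point): centre of the pad's front face, 25 mm above the bench; at bar travel 0 it is 50 mm ahead of the jig's origin
- tab_top (a point): middle of the upper face of the release tab's black thumb plate, 26 mm along the bar x 22 mm, behind the head: in the jig's frame x -86, y 0, z 52 mm when up. Nothing but the low bar lies under it
- release_tab (a joint): release tab, rad: below 0.08 when the pawl sits in a tooth and about 0.13 as it rides over one; 0.24 fully down. It goes down 10 mm at its middle with 3 to 6 N; the pawl is clear of the teeth above 0.17
- sample_board: green circuit board 48 x 70 mm, 2 mm thick with parts up to 11 mm, lying lengthwise in the card guides; origin under its middle, its y axis points into the socket; 25 to 40 g; fragile
- board_edge (a point): middle of the board's front edge, 35 mm ahead of its origin
- edge_socket: black card-edge socket 80 mm wide, 40 mm high, its place along the jig differs by 12 mm; x points as the jig's does. Origin on the bench under the end stop of its slot, 14 mm inside its mouth; the board is home when its front edge meets the stop. Two brass springs grip the board's sides: about 6 to 14 N at the jaw to enter them, then 3 to 8 N to slide on
- solvent_bottle: white bottle with a blue collar, 67 mm across, 142 mm high, origin under its middle; to be left alone
- waffle_pack: black chip tray 51 x 51 x 6 mm, origin under its middle; to be left alone
- spare_board: yellow circuit board 36 x 45 mm, origin under its middle; to be left alone
- parts_cup: white cup 57 mm across, 24 mm high, origin under its middle; to be left alone
- red_screwdriver: red screwdriver 143 mm long, lying flat, origin under its middle; to be left alone
- loupe: black eye loupe 36 mm across and 36 mm high, origin under its middle; to be left alone
Mind the look-alikes: they are no part of the job. There is more than one size of the sample_board; the one meant has the size given above.

How it is judged:
By the outcome, as a careful person would: the job done as asked, in the order asked, and still so for the second after the job is handed in, with the robot touching nothing.
It also fails if it takes over 64 s, if anything falls off the work surface, if the arm or the gripper's body presses on something with over 40 N, if the wrist force passes 120 N, or if a joint passes its speed limit or range.

### The arm

A 6-joint arm with a two-finger parallel gripper is mounted at the origin on the work surface; the furniture and walls round the work are solid. World frame = base frame: x ahead of the robot, y to its left, z up, the work surface at z = 0. Lengths are in m, angles in rad, forces in N, time in s.
With the tool pointing down it reaches from about 0.2 to 0.875 m from the base axis. Payload 3.4 kg.
Tool frame: the origin (TCP) lies between the finger pads; the fingertips stand 22 mm ahead of it and the grasp point (between the pads) lies 3 mm ahead of it; z points along the fingers, y is the line along which they close (so a half turn about z gives the same grasp; the last joint's range is limited). The gripper opens to 94 mm and grips with 3 to 60 N. Pads are 16 mm wide; open, the fingers measure 119 mm over their backs; the gripper's body (75 mm by 177 mm) begins 78 mm behind the grasp point.
Start: joints at [-1.446, 0.276, 1.505, -0, 1.361, -0.121], TCP at [0.14, -0.558, 0.227] pointing down, gripper open.
Joint ranges: [-2.89, 2.89], [-0.75, 2.08], [0.22, 2.7], [-1.18, 4.32], [0.11, 2.71], [-2.7, 2.7]. Speed limits (rad/s): [2.57, 2.57, 3.14, 3.14, 3.14, 3.14].

### API

Orientations are given as a unit quaternion [x, y, z, w].
In Python, from cell import arm gives the robot as it stands.
- The arm moves only by the shell command python3 -m creep 'ROWS' [FORCE]. ROWS is JSON, a list of rows, each a list of 7 numbers: the shift along the tool's x, y, z in m, then the turn, a rotation vector about the tool's x, y, z in degrees, then the opening, from 0 (shut) to 1 (fully open). In form: [[tx, ty, tz, ax, ay, az, jaw], ...]. A call has 1 to 12 rows; each row is the pose to reach, as a shift and turn from the pose commanded when the call began, along the tool's axes at that moment; what a row does not reach only later rows make up. A row lasts 1/8 s, in which the tool goes at most 62.5 mm and 10.7 degrees, less where a joint would pass 70% of its speed; a pose out of reach is approached as far as the arm can. A call with a gripper value outside its range is refused whole. The fingers move at their own pace and stop on an object; FORCE is the grip in N (left out, the last holds). Time passes only in rows, so rows that repeat a pose let the fingers close. It gives the time, the measured TCP pose, the force, the opening and the grip force at its end, in the units of the state.
- arm.get_obs(): the state, without advancing time (a new reading comes with each control period).
- arm.read_camera(name): name is "scene" or "top"; returns the picture (420x560x3 uint8, blue, green, red); there is no depth.
- arm.camera_info(name): a dict with "camera_matrix" (3x3 intrinsics, pixels), "k1" (the pictures are not rectified: a ray, as slopes to the right and down, at radius r is drawn at 1 + k1 r^2 times it, then the intrinsics apply), "pose" (4x4, takes a point from camera to world coordinates). Camera axes: x right, y up, looking along -z (the intrinsics and any distortion apply to the point x, -y, -z); pixel columns grow to the right and rows downward; lengths in m; the calibration is good to about 2 mm. A picture is of the moment at which its call begins. camera_info takes no time and is no camera call.
- arm.job_done(): hands the job in; it is judged then, once.
Trained networks look in the newest picture that a camera, given by its name, has taken for a name from the list of things; names that differ only in an ending like _2 or _b are one class to them, and where a whole thing is asked for, a point or a joint stands for the part that bears it (a point fixed in the world has none). Each returns a list of dicts, best first, with "conf" (0 to 1); they miss things now and then, are a little off and sometimes report something else, mostly with a low value. They report only what shows in the picture. A call takes as long as a camera call. They do not tell look-alikes from the thing itself.
- arm.outline_of(camera, target): "pixels" (420x560 bool, what is visible of it).
- arm.landmark_of(camera, target): "xyz" ([x, y, z] in m, in world coordinates, good to about 4 mm: a listed point, or the origin of a listed thing).
The state is a dict: "clock": time; "joint_pos": joint angles; "dq": joint speeds; "joint_efforts": joint torques, N m; "tcp_pos": TCP position; "orientation": TCP orientation; "force": force on the tool from outside, world axes, zero at the start; "wrist_torque": the same for the moment, N m; "width": finger opening in m; "grasp_force": force on a finger pad.
Only numpy, scipy, OpenCV 4.12 (cv2) and the standard library are available. Lean on these libraries where they do the work, as an engineer would, in place of code of your own. Each camera call takes 0.05 s, during which the arm holds its last target. There are 200 camera calls.

## Working session

There is one attempt and no reset: what is moved stays moved. The work goes in short steps, Python scripts to look and compute and a shell command to move; the robot and the scene stay as the last step left them, time stands still between calls to the robot, and variables do not carry over. Pictures are saved under pics/ and viewed, at most 10 in all, crops included, and the job is handed in when it is done.

```bash
ls; mkdir -p pics; python3 - <<'E'
from cell import arm
import cv2
for c in("scene","top"):
    im=arm.read_camera(c); cv2.imwrite(f"pics/{c}0.png",im)
    print(c,arm.camera_info(c))
    for t in("grip_back","trigger_front","tab_top","jaw_face","board_edge","edge_socket","clamp_jig","sample_board","solvent_bottle"):
        print(t,[(round(d["conf"],2),[round(float(v),4) for v in d["xyz"]]) for d in arm.landmark_of(c,t)[:3]])
o=arm.get_obs();print(o)
E
```

```text
pics
scene {'camera_matrix': array([[535.66742329,   0.        , 277.23296098],
       [  0.        , 535.66742329, 199.37472461],
       [  0.        ,   0.        ,   1.        ]]), 'k1': 0.04343938925367799, 'pose': array([[-0.96992791,  0.19436243, -0.14650286,  0.20593486],
       [-0.24326385, -0.79369082,  0.55756397,  1.0690505 ],
       [-0.00790849,  0.57643571,  0.81710424,  1.39140831],
       [ 0.        ,  0.        ,  0.        ,  1.        ]])}
grip_back [(0.9, [0.4454, 0.1451, 0.1019])]
trigger_front [(0.58, [0.4625, 0.2025, 0.0912])]
tab_top [(0.47, [0.4321, 0.087, 0.0517])]
jaw_face [(0.57, [0.4699, 0.2197, 0.0259])]
board_edge [(0.54, [0.4873, 0.2924, 0.0257]), (0.53, [0.4643, 0.5511, -0.0005]), (0.51, [0.5532, -0.1191, -0.0007])]
edge_socket [(0.8, [0.4946, 0.3199, -0.0016]), (0.71, [0.43, 0.0856, 0.0506]), (0.65, [0.4552, 0.1719, 0.0017])]
clamp_jig [(0.93, [0.4477, 0.1664, -0.0006])]
sample_board [(0.79, [0.4808, 0.2653, 0.0181]), (0.7, [0.447, 0.5517, 0.0022]), (0.59, [0.4946, 0.322, -0.0036])]
solvent_bottle [(0.82, [0.5528, -0.1189, 0.0018])]
top {'camera_ma
[... 1068 characters left out ...]
]
{'clock': 1.0, 'joint_pos': array([-1.44601836e+00,  2.75875114e-01,  1.50486662e+00,  2.72762963e-06,
        1.36071091e+00, -1.20981934e-01]), 'dq': array([ 0.00048924, -0.00105985, -0.00073875,  0.00033842,  0.00051084,
       -0.00166247]), 'joint_efforts': array([ 2.40870620e-03, -4.04465032e+01, -2.37501669e+01,  7.00977375e-02,
        2.48622563e-02, -3.29322148e-06]), 'tcp_pos': array([ 0.13990508, -0.55776546,  0.22752055]), 'orientation': array([9.92459786e-01, 1.22570663e-01, 1.46672164e-06, 7.00049117e-05]), 'force': array([ 0.39159427, -0.4715235 , -0.40998296]), 'wrist_torque': array([-0.0349205 , -0.04899291, -0.02200825]), 'grasp_force': 0.0, 'width': 0.09401893758312711}
```

View pics/scene0.png

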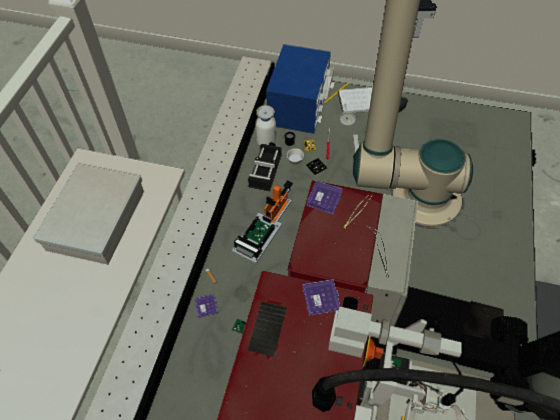

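View pics/top0.png

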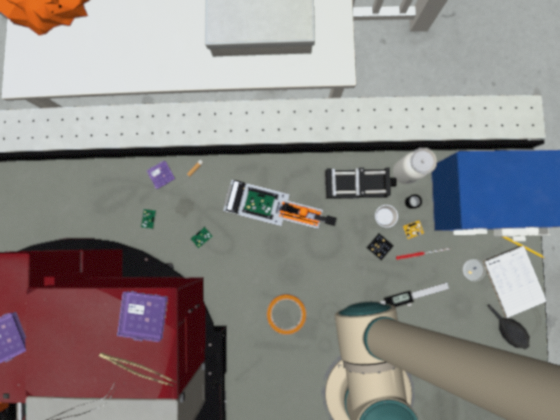

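The scene view shows the orange clamp at about (278,205), with the board and socket at (255,238). The top view shows the head at (300,213), the board at (262,203), the socket at (235,197) and the tab at (330,219). The space around the jig is clear. Next I'll fit the jig pose.

```bash
cat > h.py <<'E'
from cell import arm
import numpy as np
from scipy.optimize import least_squares
from scipy.spatial.transform import Rotation as R
P={"grip_back":(-27,0,100),"trigger_front":(33,0,91),"tab_top":(-86,0,52),"jaw_face":(50,0,25),"clamp_jig":(0,0,0)}
def near(c,t,ref=(0.462,0.2),r=.16,**k):
    return [d["xyz"] for d in arm.landmark_of(c,t) if np.hypot(*(np.array(d["xyz"][:2])-ref))<r][:1]
def tojig(p,j):
    c,s=np.cos(j[2]),np.sin(j[2]); d=np.array(p[:2])-j[:2]
    return np.array([c*d[0]+s*d[1],-s*d[0]+c*d[1]])*1000
def toworld(x,y,j):
    c,s=np.cos(j[2]),np.sin(j[2]); return np.array([j[0]+(c*x-s*y)/1000,j[1]+(s*x+c*y)/1000])
E
python3 - <<'E'
from h import *
obs=[];extra={}
for k in range(3):
  for c in("scene","top"):
    arm.read_camera(c)
    for t in P:
        for p in near(c,t): obs.append((t,c,p))
    for t in("board_edge","edge_socket"):
        for p in near(c,t,(0.49,.31),.04): extra.setdefault(t+c,[]).append(p)
f=lambda j:np.concatenate([toworld(*P[t][:2],j)-p[:2] for t,c,p in obs])*1000
s=least_squares(f,[.45,.17,1.3],loss="soft_l1",f_scale=3,x_scale=[.01,.01,.1]);j=s.x
print(j,np.degrees(j[2]));np.save("jig.npy",j)
for t,c,p in obs:print(t,c,np.round(tojig(p,j)-P[t][:2],1))
for t in extra:print(t,[np.round(tojig(p,j),1) for p in extra[t]])
print(arm.get_obs()["clock"])
E
```

```text
[0.45306247 0.17020458 1.29212787] 74.03347371225756
grip_back scene [-3.1  1. ]
trigger_front scene [2.9 3.1]
tab_top scene [-2.1 -3.2]
jaw_face scene [ 2.9 -1.6]
clamp_jig scene [-3.6  4.8]
grip_back top [ 1.7 -2.3]
trigger_front top [-4.7 -1. ]
tab_top top [-2.7 -0.4]
jaw_face top [3.2 0.3]
grip_back scene [-0.6  3.9]
trigger_front scene [-1.  -0.1]
tab_top scene [-3.3 -1.5]
jaw_face scene [ 1.6 -2.5]
clamp_jig scene [-0.1  4.2]
grip_back top [3.4 0.4]
trigger_front top [-0.3 -1.1]
tab_top top [1.4 0.6]
jaw_face top [0.3 0.1]
clamp_jig top [ 1.3 -1.3]
grip_back scene [-2.8  2.6]
trigger_front scene [-120.2   -0.9]
tab_top scene [-3.1 -1.4]
jaw_face scene [ 1.5 -1.3]
clamp_jig scene [-1.1  1. ]
grip_back top [ 4.5 -3.1]
trigger_front top [126.2   2. ]
tab_top top [-1.4  1.8]
jaw_face top [ 3.1 -0.1]
clamp_jig top [-0.   0.2]
board_edgescene [array([130.3,  -1.1]), array([128.7,   2.8]), array([130.1,  -1.1])]
edge_socketscene [array([158.5,   0.6]), array([159.1,   0.8]), array([158.8,   0.6])]
board_edgetop [array([136. ,   0.2]), array([137.2,   0.5]), array([137.1,   1.2])]
edge_sockettop [array([160.9,   0. ]), array([157.1,  -1.1]), array([156.7,   1. ])]
3.4
```

```bash
cat >> h.py <<'E'
def rel(xyz,yaw_y,name=""):
    """tool shift (mm) and rotvec (deg) to a down pose with tool y at world angle yaw_y (deg)"""
    o=arm.get_obs();r=R.from_quat(o["orientation"])
    a=np.radians(yaw_y);y=np.array([np.cos(a),np.sin(a),0]);z=np.array([0,0,-1.]);t=R.from_matrix(np.c_[np.cross(y,z),y,z])
    print(name,np.round(r.inv().apply(np.array(xyz)-o["tcp_pos"])*1000,1),np.round((r.inv()*t).as_rotvec(degrees=True),1))
E
python3 - <<'E'
from h import *
j=np.load("jig.npy")
y=np.degrees(j[2])-180
rel((.25,-.28,.30),-76,"w1")
rel((.33,0,.30),-90,"w2")
rel((*toworld(3,0,j),.20),y,"above")
rel((*toworld(3,0,j),.098),y,"at")
E
```

```text
w1 [ 174.4 -242.6  -72.5] [0.  0.  0.1]
w2 [ 320.1 -494.7  -72.6] [ 0.   0.  14.1]
above [ 482.4 -632.5   27.4] [ 0.  0. 30.]
at [ 482.4 -632.5  129.4] [ 0.  0. 30.]
```

```bash
python3 -m creep '[[0.035,-0.048,-0.015,0,0,0,1],[0.07,-0.097,-0.03,0,0,0,1],[0.105,-0.146,-0.045,0,0,0,1],[0.14,-0.194,-0.06,0,0,0,1],[0.174,-0.243,-0.073,0,0,0,1],[0.203,-0.293,-0.073,0,0,3,1],[0.232,-0.343,-0.073,0,0,6,1],[0.261,-0.393,-0.073,0,0,9,1],[0.29,-0.443,-0.073,0,0,11,1],[0.32,-0.495,-0.073,0,0,14,1],[0.36,-0.53,-0.06,0,0,18,1],[0.4,-0.565,-0.045,0,0,22,1]]' 17; python3 -c "
from h import *
j=np.load('jig.npy');y=np.degrees(j[2])-180
print(arm.get_obs()['clock'])
rel((*toworld(3,0,j),.20),y);rel((*toworld(3,0,j),.14),y);rel((*toworld(3,0,j),.098),y)"
```

```text
clock: 4.9
tcp_pos: [0.3912, 0.0896, 0.2729]
orientation: [0.998, -0.07, 0.001, 0.0]
force: [1.4, -0.7, 0.3]
width: 0.0942
grasp_force: 0.0
4.9
 [ 50.3 -91.4  73. ] [-0.  -0.2  8. ]
 [ 50.1 -91.4 133. ] [-0.  -0.2  8. ]
 [ 50.  -91.4 175. ] [-0.  -0.2  8. ]
```

```bash
python3 -m creep '[[0.025,-0.046,0.03,0,0,4,1],[0.05,-0.093,0.073,0,0,8,1],[0.05,-0.093,0.073,0,0,8,1],[0.05,-0.093,0.073,0,0,8,1]]' ; python3 - <<'E'
from h import *
import cv2
j=np.load('jig.npy');y=np.degrees(j[2])-180
rel((*toworld(3,0,j),.098),y)
o=arm.get_obs();print(o["joint_pos"],tojig(o["tcp_pos"],j))
im=arm.read_camera("scene");cv2.imwrite("pics/s1.png",cv2.resize(im[150:290,190:350],None,fx=4,fy=4,interpolation=2))
E
```

```text
clock: 5.4
tcp_pos: [0.4524, 0.1726, 0.1993]
orientation: [0.99, -0.138, -0.001, 0.001]
force: [0.1, -0.4, -0.4]
width: 0.0941
grasp_force: 0.0
 [  1.4  -1.  101.3] [0.1 0.1 0.1]
[ 2.21113361e-01  1.58822072e-01  1.73489022e+00 -6.55826152e-04
  1.24928334e+00  2.06866135e+00] [2.114295   1.29001999]
```

View pics/s1.png

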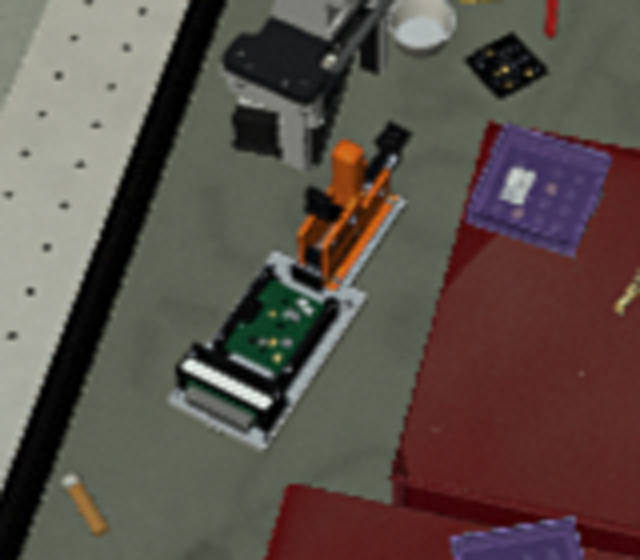

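The crop shows the open gripper (about 300,100) hovering behind and above the orange grip (348,165) and trigger (322,205), with the board at (275,325). The pose is consistent, so I'll descend.

```bash
python3 -m creep '[[0.0015,-0.001,0.05,0,0,0,1],[0.0015,-0.001,0.1,0,0,0,1],[0.0015,-0.001,0.1,0,0,0,0.75],[0.0015,-0.001,0.1,0,0,0,0.68],[0.0015,-0.001,0.1,0,0,0,0.68]]' 17; python3 -c "
from h import *
j=np.load('jig.npy')
o=arm.get_obs();print(o['tcp_pos'],tojig(o['tcp_pos'],j),o['force'])"
```

```text
clock: 6.08
tcp_pos: [0.4564, 0.1735, 0.102]
orientation: [0.99, -0.139, 0.002, -0.001]
force: [0.8, 0.3, 0.7]
width: 0.0674
grasp_force: 0.0
[0.45635732 0.17348717 0.1019805 ] [ 4.06229477 -2.26478676] [0.7503584  0.29683377 0.71541142]
```

```bash
python3 -m creep '[[0,0,0.003,0,0,0,0.63],[0,0.002,0.003,0,0,0,0.58],[0,0.004,0.003,0,0,0,0.54]]' 17; python3 -c "
from h import *
j=np.load('jig.npy')
o=arm.get_obs();print(tojig(o['tcp_pos'],j),o['tcp_pos'],R.from_euler('z',-j[2]).apply(o['force']))"
```

```text
clock: 6.45
tcp_pos: [0.4544, 0.169, 0.0978]
orientation: [0.99, -0.138, 0.001, 0.0]
force: [-0.2, -1.8, 5.9]
width: 0.0517
grasp_force: 14.3
[-0.81429723 -1.59762708] [0.45437447 0.16898223 0.09780359] [-1.8100327  -0.34229153  5.92144432]
```

```bash
python3 -m creep '[[0,0.003,0,0,0,0,0.48],[0,0.006,0,0,0,0,0.42],[0,0.007,0,0,0,0,0.37],[0,0.007,0,0,0,0,0.37]]' 17; python3 -c "
from h import *
j=np.load('jig.npy')
o=arm.get_obs();print(tojig(o['tcp_pos'],j),o['tcp_pos'],R.from_euler('z',-j[2]).apply(o['force']))
arm.read_camera('top')
for t in ('jaw_face','clamp_bar','jaw_pad','board_edge'):print(t,[tojig(p,j) for p in near('top',t)])"
```

```text
clock: 6.95
tcp_pos: [0.4523, 0.1616, 0.0978]
orientation: [0.99, -0.138, 0.001, 0.001]
force: [-0.2, -3.9, 6.1]
width: 0.0366
grasp_force: 17.0
[-8.50824966 -1.59424289] [0.45225479 0.16158602 0.09775723] [-3.77444773 -0.83657493  6.14109418]
jaw_face [array([-85.77464533,  -3.04970515])]
clamp_bar []
jaw_pad [array([160.52538988,   0.22789433])]
board_edge [array([130.36073853,   0.95851686])]
```

```bash
python3 -m creep '[[0,-0.006,0,0,0,0,0.55],[0,-0.0115,0,0,0,0,0.7],[0,-0.0115,0,0,0,0,0.7],[0,-0.0115,0,0,0,0,0.7],[0,-0.0115,0,0,0,0,0.65],[0,-0.0105,0,0,0,0,0.6],[0,-0.0075,0,0,0,0,0.54],[0,-0.0045,0,0,0,0,0.48],[0,-0.0015,0,0,0,0,0.42],[0,0,0,0,0,0,0.37],[0,0,0,0,0,0,0.37]]' 17; cat >> h.py <<'E'
def st(cams=("top","scene")):
    j=np.load('jig.npy');o=arm.get_obs();print(tojig(o['tcp_pos'],j),R.from_euler('z',-j[2]).apply(o['force']).round(1))
    for c in cams:
        arm.read_camera(c)
        for t in ('jaw_face','clamp_bar','board_edge','edge_socket'):print(c,t,[tojig(d["xyz"],j).round(1) for d in arm.landmark_of(c,t) if abs(tojig(d["xyz"],j)[1])<15])
E
python3 -c "
from h import *
st()"
```

```text
clock: 8.57
tcp_pos: [0.4511, 0.1619, 0.0967]
orientation: [0.99, -0.138, -0.0, 0.001]
force: [-2.7, -0.8, 5.5]
width: 0.0362
grasp_force: 17.0
[-8.5475384  -0.39002672] [-1.5  2.4  5.5]
top jaw_face []
top clamp_bar [array([100.3,  -0.9])]
top board_edge [array([139.4,   0.9])]
top edge_socket [array([157.7,  -0.6])]
scene jaw_face []
scene clamp_bar [array([16.6,  0. ])]
scene board_edge [array([131.1,  -0.4]), array([-29.4,   1.5])]
scene edge_socket [array([157.8,   1. ])]
```

```bash
python3 -m creep '[[0,-0.006,0,0,0,0,0.55],[0,-0.0115,0,0,0,0,0.7],[0,-0.0115,0,0,0,0,0.7],[0,-0.0115,0,0,0,0,0.7],[0,-0.0115,0,0,0,0,0.65],[0,-0.0105,0,0,0,0,0.6],[0,-0.0075,0,0,0,0,0.54],[0,-0.0045,0,0,0,0,0.48],[0,-0.0015,0,0,0,0,0.42],[0,0,0,0,0,0,0.37],[0,0,0,0,0,0,0.37]]' 17; 
python3 -c "
from h import *
st()"
```

```text
clock: 10.45
tcp_pos: [0.4512, 0.1618, 0.0969]
orientation: [0.99, -0.138, 0.0, 0.001]
force: [-1.2, 0.1, 5.9]
width: 0.0363
grasp_force: 17.0
[-8.55684043 -0.48755976] [-0.2  1.2  5.9]
top jaw_face []
top clamp_bar []
top board_edge [array([147.1,   0.7])]
top edge_socket [array([159.2,   1.6])]
scene jaw_face [array([77.1,  0.2]), array([27.4, -0.2])]
scene clamp_bar [array([23.2, -2.6])]
scene board_edge [array([141.6,   0. ])]
scene edge_socket [array([-2.3,  6.4]), array([23.6,  1. ])]
```

```bash
python3 -m creep '[[0,-0.006,0,0,0,0,0.55],[0,-0.0115,0,0,0,0,0.7],[0,-0.0115,0,0,0,0,0.7],[0,-0.0115,0,0,0,0,0.7],[0,-0.0115,0,0,0,0,0.65],[0,-0.0105,0,0,0,0,0.6],[0,-0.0085,0,0,0,0,0.56],[0,-0.0065,0,0,0,0,0.52],[0,-0.0065,0,0,0,0,0.52]]' 17; 
python3 -c "
from h import *
st(())"
```

```text
clock: 12.08
tcp_pos: [0.4533, 0.1695, 0.0968]
orientation: [0.99, -0.139, 0.0, -0.001]
force: [-1.5, 1.1, 4.6]
width: 0.0519
grasp_force: 17.0
[-0.63354918 -0.37755361] [0.6 1.7 4.6]
```

```bash
python3 -m creep '[[0,0.001,0,0,0,0,0.48],[0,0.001,0,0,0,0,0.46]]' 17; 
python3 -c "
from h import *
st()"
```

```text
clock: 12.32
tcp_pos: [0.4522, 0.1662, 0.0967]
orientation: [0.99, -0.138, -0.0, 0.002]
force: [-2.8, -6.9, 8.2]
width: 0.045
grasp_force: 17.0
[-4.10562861 -0.3105703 ] [-7.4  0.8  8.2]
top jaw_face []
top clamp_bar []
top board_edge [array([149.5,  -1.4])]
top edge_socket [array([159.1,  -0.7])]
scene jaw_face [array([78.4, -1.5])]
scene clamp_bar [array([28.7, -3. ]), array([146.4,  -3. ])]
scene board_edge [array([144.7,  -0.4])]
scene edge_socket [array([156.9,   1.8]), array([-338. ,   12.4])]
```

```bash
python3 -m creep '[[0,0.003,0,0,0,0,0.42],[0,0.0045,0,0,0,0,0.4],[0,0.0045,0,0,0,0,0.37]]' 17; 
python3 -c "
from h import *
st()"
```

```text
clock: 13.2
tcp_pos: [0.4511, 0.162, 0.0967]
orientation: [0.99, -0.138, -0.0, 0.002]
force: [-2.5, -4.4, 5.9]
width: 0.0361
grasp_force: 17.0
[-8.48884922 -0.3368612 ] [-4.9  1.2  5.9]
top jaw_face [array([153.8,  -0.2])]
top clamp_bar [array([153.9,  -2.3])]
top board_edge [array([154.4,  -2.3])]
top edge_socket [array([160.1,  -2.6])]
scene jaw_face [array([80.9,  0.7])]
scene clamp_bar [array([29. , -1.4])]
scene board_edge [array([149.2,  -1.1])]
scene edge_socket [array([156.7,  -1.5])]
```

```bash
python3 -m creep '[[0,-0.006,0,0,0,0,0.55],[0,-0.0115,0,0,0,0,0.7],[0,-0.0115,0,0,0,0,0.7],[0,-0.0115,0,0,0,0,0.7],[0,-0.0115,0,0,0,0,0.65],[0,-0.0105,0,0,0,0,0.6],[0,-0.0085,0,0,0,0,0.56],[0,-0.0065,0,0,0,0,0.52],[0,-0.005,0,0,0,0,0.48],[0,-0.004,0,0,0,0,0.46]]' 17; 
python3 -c "
from h import *
st(())"
```

```text
clock: 14.95
tcp_pos: [0.4535, 0.17, 0.0974]
orientation: [0.99, -0.139, 0.001, -0.003]
force: [-1.4, 6.8, 6.3]
width: 0.0534
grasp_force: 17.0
[-0.10302889 -0.49739076] [6.2 3.2 6.3]
```

```bash
python3 -m creep '[[0,-0.002,0,0,0,0,0.46],[0,-0.002,0,0,0,0,0.46],[0,-0.002,0,0,0,0,0.46]]' 17; 
python3 -c "
from h import *
st()"
```

```text
clock: 15.32
tcp_pos: [0.4535, 0.1701, 0.0973]
orientation: [0.99, -0.139, 0.0, -0.001]
force: [-2.2, 1.6, 6.9]
width: 0.053
grasp_force: 17.0
[ 0.06818922 -0.45880666] [0.9 2.6 6.9]
top jaw_face []
top clamp_bar []
top board_edge [array([154.3,  -1.7])]
top edge_socket [array([157.6,  -2.9])]
scene jaw_face [array([79.4, -0. ])]
scene clamp_bar [array([34.4,  0.8]), array([-88.2,   0.5])]
scene board_edge [array([149.9,  -0.7])]
scene edge_socket [array([156.8,   1.8])]
```

The trigger is stalled at 17 N, but the board edge reads about 6 mm short of the stop. That fits it meeting the springs, so I'll raise the grip slightly.

```bash
python3 -m creep '[[0,0,0,0,0,0,0.46],[0,0,0,0,0,0,0.46],[0,0.001,0,0,0,0,0.46]]' 19.5; 
python3 -c "
from h import *
st()"
```

```text
clock: 16.2
tcp_pos: [0.4534, 0.1698, 0.0973]
orientation: [0.99, -0.139, 0.0, -0.001]
force: [-1.5, 2.5, 7.0]
width: 0.0525
grasp_force: 19.5
[-0.29026302 -0.44010235] [2.  2.1 7. ]
top jaw_face []
top clamp_bar []
top board_edge []
top edge_socket [array([157.9,  -0.4])]
scene jaw_face [array([82.8, -3.7])]
scene clamp_bar [array([34.4, -1.5])]
scene board_edge [array([148.6,   0.6]), array([ 1.58e+02, -1.00e-01])]
scene edge_socket [array([1.561e+02, 1.000e-01])]
```

```bash
cat >> h.py <<'E'
def unproj(c,uv,z):
    i=arm.camera_info(c);K=i["camera_matrix"];T=np.array(i["pose"]);k=i["k1"]
    s=(np.array(uv,float)-[K[0,2],K[1,2]])/K[0,0];u=s.copy()
    for _ in range(10):u=s/(1+k*(u**2).sum(1,keepdims=True))
    d=np.c_[u[:,0],-u[:,1],-np.ones(len(u))]@T[:3,:3].T
    return T[:3,3]+d*((z-T[2,3])/d[:,2:])
def jx(c,uv,z):
    j=np.load('jig.npy');return np.array([tojig(p,j) for p in unproj(c,uv,z)])
def ext(t,z,ref):
  for c in("top","scene"):
    for d in arm.outline_of(c,t):
        v,u=np.nonzero(d["pixels"])
        if len(u)<10:continue
        q=jx(c,np.c_[u,v],z)
        if np.hypot(*(np.median(q,0)-ref))<30:
            m=np.abs(q[:,1]-0)<20; print(c,t,round(d["conf"],2),len(u),"x",np.percentile(q[m,0],[1,5,50,95,99]).round(1),"y",np.percentile(q[:,1],[2,98]).round(1))
E
python3 - <<'E'
from h import *
import cv2
a=arm.read_camera("top");b=arm.read_camera("scene")
ext("sample_board",.025,(110,0));ext("edge_socket",.04,(150,0));ext("jaw_pad",.036,(75,0));ext("clamp_bar",.033,(20,0))
cr=lambda im,r,c:cv2.resize(im[r:r+70,c:c+130],None,fx=6,fy=4*1.0,interpolation=2)
cc=lambda im,r,c:cv2.resize(im[r:r+60,c:c+80],(400,300),interpolation=cv2.INTER_CUBIC)
t0=cv2.imread("pics/top0.png");s0=cv2.imread("pics/scene0.png")
cv2.imwrite("pics/cmp1.png",np.vstack([np.hstack([cc(t0,170,220),cc(s0,200,220)]),np.hstack([cc(a,170,220),cc(b,200,220)])]))
E
```

```text
top sample_board 0.77 245 x [108.2 109.5 125.3 140.7 142.1] y [-22.6  20.9]
scene sample_board 0.54 239 x [ 82.6  85.6 109.6 133.3 136.1] y [-19.7  24.9]
top edge_socket 0.66 453 x [141.6 143.1 159.7 176.5 178. ] y [-37.3  39.1]
scene edge_socket 0.79 388 x [144.9 147.7 167.9 188.5 190.5] y [-32.4  49.3]
```

View pics/cmp1.png

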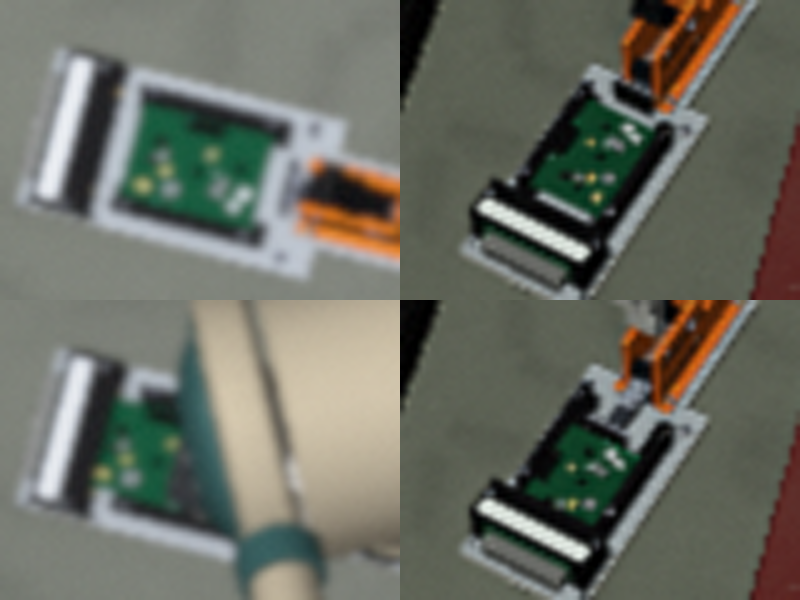

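Both the outlines and the tooth count put the board about 5 mm short, so it isn't home yet: it is at the spring entry. I'll raise the force in small steps.

```bash
python3 -m creep '[[0,0,0,0,0,0,0.46],[0,0,0,0,0,0,0.46],[0,0,0,0,0,0,0.46],[0,0,0,0,0,0,0.46]]' 21; 
python3 -c "
from h import *
st(())"
```

```text
clock: 17.7
tcp_pos: [0.4521, 0.1655, 0.0971]
orientation: [0.991, -0.137, -0.0, 0.003]
force: [-2.8, -8.8, 8.5]
width: 0.0436
grasp_force: 17.6
[-4.74718522 -0.34796687] [-9.2  0.3  8.5]
```

It broke through (52.5 → 43.6 mm). Going back to 17 N for the sliding part.

```bash
python3 -m creep '[[0,0.003,0,0,0,0,0.43],[0,0.004,0,0,0,0,0.4],[0,0.004,0,0,0,0,0.37],[0,0.004,0,0,0,0,0.37]]' 17; 
python3 -c "
from h import *
st()"
```

```text
clock: 18.2
tcp_pos: [0.4512, 0.1622, 0.0971]
orientation: [0.991, -0.137, -0.0, 0.003]
force: [-2.8, -7.6, 8.5]
width: 0.0367
grasp_force: 17.0
[-8.23730634 -0.38532633] [-8.1  0.6  8.5]
top jaw_face []
top clamp_bar []
top board_edge [array([159.2,   0.3])]
top edge_socket [array([158.1,  -3.7])]
scene jaw_face [array([89.2, -0.6])]
scene clamp_bar []
scene board_edge [array([157.9,  -2.4])]
scene edge_socket [array([154.6,   1. ])]
```

```bash
python3 -m creep '[[0,-0.006,0,0,0,0,0.55],[0,-0.0115,0,0,0,0,0.7],[0,-0.0115,0,0,0,0,0.7],[0,-0.0115,0,0,0,0,0.7],[0,-0.0115,0,0,0,0,0.65],[0,-0.0105,0,0,0,0,0.6],[0,-0.0085,0,0,0,0,0.56],[0,-0.0085,0,0,0,0,0.52],[0,-0.0085,0,0,0,0,0.48],[0,-0.0085,0,0,0,0,0.48]]' 17; 
python3 -c "
from h import *
st()
ext('sample_board',.025,(110,0));ext('edge_socket',.04,(150,0))"
```

```text
clock: 19.95
tcp_pos: [0.4539, 0.1714, 0.0963]
orientation: [0.99, -0.138, -0.0, 0.002]
force: [-1.2, -6.6, 2.2]
width: 0.0559
grasp_force: 17.0
[ 1.42204843 -0.47821988] [-6.7 -0.7  2.2]
top jaw_face []
top clamp_bar []
top board_edge [array([158.7,   0.8])]
top edge_socket [array([157.6,   1.4])]
scene jaw_face [array([88.5, -1.1])]
scene clamp_bar [array([40.2, -1.3])]
scene board_edge [array([ 1.562e+02, -1.000e-01])]
scene edge_socket [array([156.3,   1. ])]
top sample_board 0.65 231 x [111.4 113.1 127.5 141.9 143.2] y [-22.3  22.5]
scene sample_board 0.49 224 x [ 88.6  90.2 112.6 134.7 136.2] y [-20.6  24.7]
top edge_socket 0.7 421 x [141.8 143.3 159.4 175.4 176.9] y [-36.6  37.9]
top edge_socket 0.29 193 x [111.  112.5 125.4 138.  139.3] y [-19.5  21.3]
scene edge_socket 0.91 399 x [144.9 146.4 168.6 190.3 191.9] y [-34.5  48.3]
```

It is now solid right after the dead zone, and the visible board length is 56 mm, which matches 70 − 14, so the board is home. Next: let go, lift and go to the tab.

```bash
python3 -m creep '[[0,-0.004,0,0,0,0,0.75],[0,-0.001,0,0,0,0,0.95],[0,-0.001,0,0,0,0,0.95],[0,-0.001,-0.05,0,0,0,0.95],[0,-0.001,-0.08,0,0,0,0.95],[0,0.045,-0.08,0,0,0,0.5],[0,0.089,-0.08,0,0,0,0],[0,0.089,-0.08,0,0,0,0],[0,0.089,-0.06,0,0,0,0],[0,0.089,-0.06,0,0,0,0],[0,0.089,-0.06,0,0,0,0]]' 17; python3 - <<'E'
from h import *
st()
j=np.load("jig.npy");rel((*toworld(-87,0,j),.080),np.degrees(j[2])-180)
print([tojig(p,j) for c in("top","scene") for p in near(c,"tab_top")])
E
```

```text
clock: 22.02
tcp_pos: [0.4304, 0.088, 0.1567]
orientation: [0.99, -0.138, 0.0, -0.0]
force: [-0.4, 0.9, 1.3]
width: 0.0327
grasp_force: 0.0
[-85.28852922  -0.84379354] [0.8 0.6 1.3]
top jaw_face [array([90.3,  1.3])]
top clamp_bar [array([36.8,  2.2])]
top board_edge [array([160.4,   0.9])]
top edge_socket [array([158.3,  -2.5])]
scene jaw_face [array([91.8, -2.4])]
scene clamp_bar [array([41.5, -0.8])]
scene board_edge [array([-87.7,  -4.3])]
scene edge_socket [array([153.9,   0.4])]
 [-0.6  0.9 76.5] [ 0. -0.  0.]
[array([-86.40705099,  -1.56644419])]
```

```bash
python3 -m creep '[[-0.0005,0.002,0,0,0,0,0],[-0.0005,0.002,0.02,0,0,0,0],[-0.0005,0.002,0.05,0,0,0,0],[-0.0005,0.002,0.077,0,0,0,0],[-0.0005,0.002,0.083,0,0,0,0],[-0.0005,0.002,0.088,0,0,0,0],[-0.0005,0.002,0.091,0,0,0,0],[-0.0005,0.002,0.091,0,0,0,0]]'; python3 -c "
from h import *
st(())"
```

```text
clock: 23.62
tcp_pos: [0.4289, 0.0852, 0.0658]
orientation: [0.99, -0.138, 0.0, 0.0]
force: [-1.2, -2.2, 2.7]
width: 0.0001
grasp_force: 1.5
[-88.32881244  -0.14671754] [-2.5  0.5  2.7]
```

```bash
python3 -m creep '[[0,0,0.001,0,0,0,0],[0,0,0.002,0,0,0,0],[0,0,0.003,0,0,0,0],[0,0,0.003,0,0,0,0],[0,0,0.003,0,0,0,0],[0,0,0.003,0,0,0,0],[0,0,0.003,0,0,0,0],[0,0,0.003,0,0,0,0],[0,0,0.003,0,0,0,0],[0,0,0.003,0,0,0,0],[0,0,0.003,0,0,0,0],[0,0,0.003,0,0,0,0]]'; python3 - <<'E'
from h import *
import cv2
st()
a=arm.read_camera("top");b=arm.read_camera("scene")
ext('sample_board',.025,(110,0));ext('edge_socket',.04,(150,0))
cc=lambda im,r,c:cv2.resize(im[r:r+60,c:c+80],(400,300),interpolation=cv2.INTER_CUBIC)
cv2.imwrite("pics/cmp2.png",np.hstack([cc(a,170,220),cc(b,200,220)]))
E
```

```text
clock: 25.12
tcp_pos: [0.4291, 0.0852, 0.0635]
orientation: [0.99, -0.138, 0.0, 0.0]
force: [-3.0, -3.8, 11.2]
width: 0.0005
grasp_force: 6.2
[-88.28729233  -0.3496838 ] [-4.4  1.8 11.2]
top jaw_face [array([52.9, -1.3])]
top clamp_bar [array([157.4,  -1.7])]
top board_edge [array([158.7,  -0.4])]
top edge_socket [array([159.8,  -0.6])]
scene jaw_face [array([52. , -3.2])]
scene clamp_bar [array([2.1, 0.4])]
scene board_edge [array([156.2,  -0.4]), array([33.2,  1.3])]
scene edge_socket [array([157.6,   0.6])]
top sample_board 0.91 390 x [ 88.   90.2 114.4 138.8 140.9] y [-21.7  22.8]
scene sample_board 0.55 239 x [ 85.6  88.5 111.1 134.7 137.6] y [-21.2  25.1]
top edge_socket 0.78 440 x [141.3 142.9 159.9 177.3 178.8] y [-37.9  36.3]
scene edge_socket 0.72 427 x [142.  143.5 166.5 189.2 191.8] y [-34.3  49.1]
```

View pics/cmp2.png

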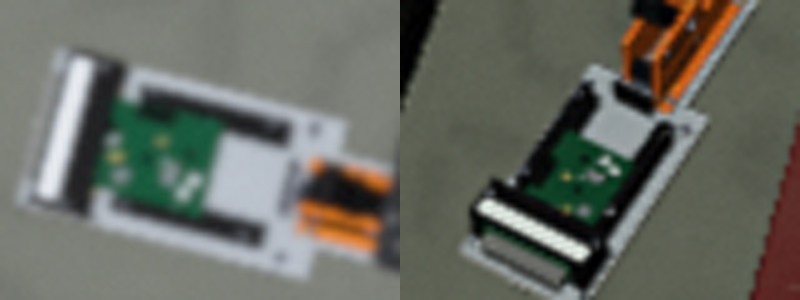

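The jaw is back at the head (crop position (635,95)), the same as in the first picture. The board sits deep in the socket, with its rear edge near x = 88 mm. I'll hold a moment more, then lift away.

```bash
python3 -m creep '[[0,0,0,0,0,0,0],[0,0,0,0,0,0,0],[0,0,0,0,0,0,0],[0,0,-0.005,0,0,0,0],[0,0,-0.02,0,0,0,0],[0,0,-0.06,0,0,0,0],[0,0,-0.11,0,0,0,0],[0,0,-0.15,0,0,0,0],[0,0,-0.15,0,0,0,0],[0,0,-0.15,0,0,0,0]]'; python3 - <<'E'
from h import *
st()
ext('sample_board',.025,(110,0))
arm.job_done()
E
```

```text
clock: 27.18
tcp_pos: [0.4286, 0.0859, 0.2117]
orientation: [0.99, -0.138, -0.0, -0.0]
force: [-0.9, -0.2, -0.7]
width: 0.0002
grasp_force: 0.0
[-87.76479924   0.32114801] [-0.4  0.8 -0.7]
top jaw_face [array([53.9, -1.3])]
top clamp_bar []
top board_edge [array([161.5,   2.2])]
top edge_socket [array([158.4,  -1.4])]
scene jaw_face [array([47.6,  0.9]), array([119.8,  -1.5])]
scene clamp_bar [array([ 1. , -3.7])]
scene board_edge [array([157.3,   3.5])]
scene edge_socket [array([158.6,   1.2])]
top sample_board 0.88 414 x [ 87.5  89.8 114.9 140.3 142.6] y [-22.4  22.9]
scene sample_board 0.53 232 x [ 87.1  89.5 112.6 134.7 136.2] y [-20.9  25.1]
the job is handed in; nothing more can be done
```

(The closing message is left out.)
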